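# Seat the clay extruder's end cap and back it off a quarter turn

### The arm

A 6-joint arm with a two-finger parallel gripper is mounted at the origin on the work surface. World frame = base frame: x ahead of the robot, y to its left, z up, the work surface at z = 0. Lengths are in mm, angles in degrees, forces in N, time in s.
With the tool pointing down it reaches from about 300 to 850 mm from the base axis. Payload 4.2 kg.
Tool frame: the origin (TCP) lies midway between the tips of the shut fingers; the grasp point (between the pads) lies 19 mm behind it; z points along the fingers, y is the line along which they close (so a half turn about z gives the same grasp; the last joint's range is limited). The gripper opens to 91 mm and grips with 3 to 60 N. Pads are 32 mm wide; open, the fingers measure 118 mm over their backs; the gripper's body (76 mm by 178 mm) begins 60 mm behind the grasp point.
Start: joints at [62.452, 18.312, 89.639, -0, 72.044, -1.146], TCP at [255.687, 515.041, 213.976] pointing down, gripper open.
Joint ranges: [-177.97, 177.97], [-48.28, 115.42], [12.27, 149.76], [-77.06, 257.06], [2.81, 150.46], [-146.56, 146.56]. Speed limits (degrees/s): [147.25, 147.25, 180, 180, 180, 180].

### API

Orientations are given as [roll, pitch, yaw] about the fixed x, y, z axes, in that order (R = Rz(yaw) Ry(pitch) Rx(roll)).
In Python, from workcell import env gives the robot as it stands.
- The arm moves only by the shell command python3 -m jog 'ROWS' [FORCE]. ROWS is a JSON object of lists of equal length, an entry for each row: "jaw": the finger opening in mm, from 0 to 91.2; "slide": the shift along the tool's x, y, z in units of 30 mm (1.0 is 30 mm), a list of three; "spin": the turn about the tool's z in units of 8 degrees (1.0 is 8 degrees). In form: {"jaw": [jaw, ...], "slide": [[dx, dy, dz], ...], "spin": [spin, ...]}. A call has 1 to 10 rows; each row shifts and turns the commanded pose from where the row before left it, along the tool's axes as they then stand; what a row does not reach is not made up. A row lasts 1/10 s, in which the tool goes at most 50 mm and 8.59 degrees, less where a joint would pass 70% of its speed; a pose out of reach is approached as far as the arm can. A call is refused whole if a number of a shift passes 1 or a number of a turn 1, either way. A call with a gripper value outside its range is refused whole. The fingers move at their own pace and stop on an object; FORCE is the grip in N (left out, the last holds). Time passes only in rows, so rows that do not move let the fingers close. It gives the time, the measured TCP pose, the force, the opening and the grip force at its end, in the units of the state.
- env.state(): the state, without advancing time (a new reading comes with each control period).
- env.grab_frame(name): name is "scene" or "top" or "wrist"; returns the picture (400x640x3 uint8, red, green, blue); there is no depth.
- env.camera_model(name): a dict with "fx", "fy", "cx", "cy" (pixels), "camera_from_world" (4x4, takes a point from world to camera coordinates). Camera axes: x right, y up, looking along -z (the intrinsics and any distortion apply to the point x, -y, -z); pixel columns grow to the right and rows downward; lengths in mm; the calibration is good to about 2 mm. A picture is of the moment at which its call begins: read the wrist's pose just before it. camera_model takes no time and is no camera call; for the wrist camera it gives the pose at the moment of the call.
- env.job_done(): hands the job in; it is judged then, once.
The state is a dict: "time_s": time; "qpos": joint angles; "qvel": joint speeds; "effort": joint torques, N m; "ee_pos": TCP position; "ee_rot": TCP orientation; "force": force on the tool from outside, world axes, zero at the start; "torque": the same for the moment, N m; "gripper_width": finger opening in mm; "gripper_force": force on a finger pad.
Only numpy, scipy, OpenCV 4.12 (cv2) and the standard library are available. Lean on these libraries where they do the work, as an engineer would, in place of code of your own. Each camera call takes 0.05 s, during which the arm holds its last target. There are 200 camera calls.

### The job

Two clay extruders stand mouth up on the pottery bench. Screw the knurled end cap of the wide one down clockwise until it bottoms out, then back it off a quarter turn so that the die under it is free to be lined up, and finish with the cap still gripped firmly there: do not let go at the end. Leave the slim extruder and the other things on the bench alone.

Things in the scene. Friction and masses are not known exactly. Their poses are not given: they have to be found in the camera images.
- wide_extruder: The wide extruder: upright aluminium barrel, 42 mm in diameter, in a fixed stand with a grey foot plate 120 x 100 x 12 mm and a clamp collar of 64 mm diameter up to 34 mm height. Origin: centre of the foot plate's underside, on the bench; z is up along the barrel's axis. The barrel ends in a shoulder of 46 mm diameter, 118 mm above the bench, on which the end cap bottoms out.
- end_cap: The wide extruder's end cap, already started on the thread: round, knurled, plain steel, 54 mm in diameter, 28 mm tall, nothing within 25 mm beside it. Origin: on the axis at the cap's underside (118 mm above the bench when bottomed out); z up. A small ridge on its top (11 mm long, 3 mm high) lies along its +x. Can be gripped across its diameter from above at any yaw.
- cap_turn (a joint): Angle of the end cap on its thread, rad: 0 = bottomed out, a hard stop; grows as it is unscrewed, counterclockwise seen from above. Starts between 1 and 3.2; the thread lets go beyond 4. It moves 4 mm up or down per turn, rubs lightly (about 0.08 N m) and stays where it is left.
- slim_extruder: The slim extruder, to be left alone: same fixed stand with a barrel 24 mm in diameter and a knurled cap 34 mm in diameter, its top 122 mm above the bench. Origin: centre of the foot plate's underside.
- clay_heart: Heart-shaped block of dried clay, about 81 x 89 x 34 mm, loose, 0.28 kg; leave alone. Origin: centre of its underside.
- slip_tub: Empty white plastic tub, 84 mm across, 62 mm tall, loose; leave alone. Origin: centre of its underside.
- trim_tool: Trimming tool with a dark wooden handle, 170 mm long, lying loose; leave alone. Origin at its underside, long axis x.
- spare_die: Spare steel die, a flat ring 40 mm across and 6 mm thick, loose; leave alone. Origin: centre of its underside.

How it is judged (in metres and radians):
On the way, in this order (a step that is already met when the one before it is completed fails the run):
1. the wide extruder's cap is screwed down until it bottoms out (value of joint cap_turn below 0.07 rad), for 0.2 s.
2. the cap is backed off a quarter turn and gripped (value of joint cap_turn between 1.31 and 1.83 rad and contact force between the fingers and end_cap above 10 N), for 0.2 s.
At the end, for the whole second after the job is handed in: The cap stands a quarter turn (90 degrees, give or take 15) back from its stop, at rest (under 0.1 rad/s), with the fingers gripping it with more than 10 N of contact force (all of step 2 and velocity of joint cap_turn between -0.1 and 0.1 rad/s); the arm keeps its last pose, push and grip.
It fails at once if the cap is unscrewed off its thread (value of joint cap_turn above 4 rad).
It fails at once if the slim extruder is touched harder than 2 N (contact force between any of the fingers, the arm and slim_extruder above 2 N).
It fails at once if a bystander object is moved by more than 30 mm (distance of any of clay_heart, slip_tub, trim_tool, spare_die from where it was at the start of the episode above 0.03 m).
It also fails if it takes over 69 s, if anything falls off the work surface, if the arm or the gripper's body presses on something with over 40 N, if the wrist force passes 120 N, or if a joint passes its speed limit or range.

## Working session

There is one attempt and no reset: what is moved stays moved. The work goes in short steps, Python scripts to look and compute and a shell command to move; the robot and the scene stay as the last step left them, time stands still between calls to the robot, and variables do not carry over. Pictures are saved under pics/ and viewed, at most 10 in all, crops included, and the job is handed in when it is done.

```bash
mkdir -p pics
python3 - <<'E'
from workcell import env
import cv2
s=env.state(); print(s)
for n in("top","scene"):
    cv2.imwrite(f"pics/{n}0.png",env.grab_frame(n)[:,:,::-1]); m=env.camera_model(n); print(n,m)
E
```

```text
{'time_s': 0.0, 'qpos': array([ 6.24538054e+01,  1.83509346e+01,  8.97064871e+01, -2.81369750e-03,
        7.20443812e+01, -1.14599181e+00]), 'qvel': array([ 0.02751748,  0.09592875,  0.06411907,  0.01670431,  0.02276076,
       -0.04571347]), 'effort': array([-1.86174795e-03, -4.12445498e+01, -2.31977499e+01,  7.24719674e-02,
        4.54881415e-02, -1.41954201e-04]), 'ee_pos': array([255.44451357, 514.57280486, 213.12682379]), 'ee_rot': array([-1.79898164e+02,  6.38521057e-04,  1.53600668e+02]), 'force': array([0.09179013, 0.36402899, 1.05903743]), 'torque': array([-0.0480967 ,  0.02686536,  0.02553257]), 'gripper_force': 0.0, 'gripper_width': 90.70664367527584}
top {'fx': 500.6420449366406, 'fy': 500.6420449366406, 'cx': 307.3058790466021, 'cy': 198.80334111377644, 'camera_from_world': array([[-1.95036976e-02, -9.99757087e-01,  1.02651091e-02,
         1.05450628e+01],
       [ 9.85929448e-01, -1.75270498e-02,  1.66240564e-01,
        -6.51038693e+02],
       [-1.66020265e-01,  1.33629791e-02,  9.86031796e-01,
        -9.10443820e+02],
       [ 0.00000000e+00,  0.00000000e+00,  0.00000000e+00,
         1.00000000e+00]])}
scene {'fx': 378.29871611635184, 'fy': 378.29871611635184, 'cx': 323.0415345099417, 'cy': 203.04293735205445, 'camera_from_world': array([[ 4.61858788e-01,  8.86934767e-01,  5.76017663e-03,
        -2.79022776e+02],
       [-7.42140244e-01,  3.82886375e-01,  5.50114426e-01,
         4.31424174e+02],
       [ 4.85710117e-01, -2.58350041e-01,  8.35069421e-01,
        -1.09168951e+03],
       [ 0.00000000e+00,  0.00000000e+00,  0.00000000e+00,
         1.00000000e+00]])}
```

View pics/top0.png

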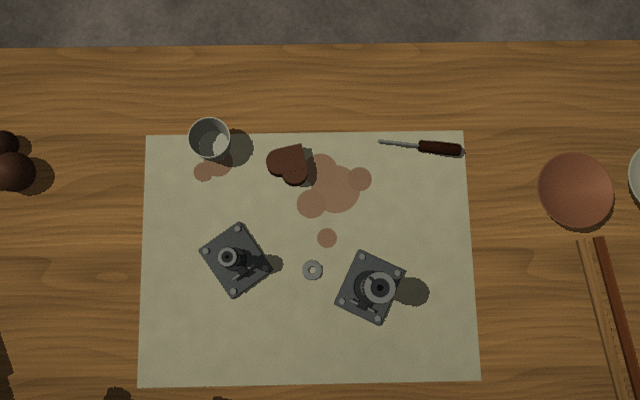

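View pics/scene0.png

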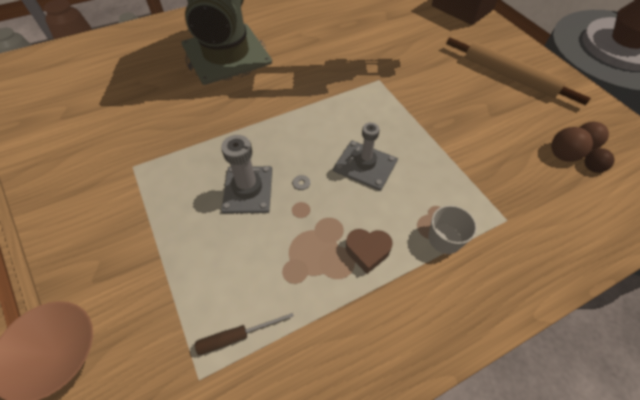

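Top view: wide cap at about (379,288), slim cap at (228,257). Scene view: wide cap at (237,147), slim at (371,130). The arm is not in the way. Next I segment the cap more exactly and triangulate it.

```bash
cat > h.py <<'E'
import numpy as np, cv2
from workcell import env
def ray(m,u,v):
    T=m["camera_from_world"]; R=T[:3,:3]; c=-R.T@T[:3,3]
    d=R.T@np.array([(u-m["cx"])/m["fx"],-(v-m["cy"])/m["fy"],-1]); return c,d/np.linalg.norm(d)
def plane(m,u,v,z):
    c,d=ray(m,u,v); return c+d*(z-c[2])/d[2]
def proj(m,p):
    q=m["camera_from_world"]@np.append(p,1); return m["cx"]+m["fx"]*q[0]/-q[2], m["cy"]+m["fy"]*q[1]/q[2]
def tri(*rs):
    A=sum(np.eye(3)-np.outer(d,d) for c,d in rs); b=sum((np.eye(3)-np.outer(d,d))@c for c,d in rs)
    p=np.linalg.solve(A,b); return p,[np.linalg.norm((np.eye(3)-np.outer(d,d))@(p-c)) for c,d in rs]
E
python3 - <<'E'
from h import *
t,s=env.camera_model("top"),env.camera_model("scene")
for a,b in(((379,288),(237,147)),((228,257),(371,130))): print(tri(ray(t,*a),ray(s,*b)))
a=cv2.imread("pics/top0.png")[250:330,330:430]; b=cv2.imread("pics/scene0.png")[120:200,190:290]
cv2.imwrite("pics/c0.png",np.vstack([cv2.resize(x,None,fx=4,fy=3.75,interpolation=2) if 0 else cv2.resize(x,(600,300),interpolation=2)for x in(a,b)]))
E
```

```text
(array([ 480.43383265, -119.47007404,  138.6806977 ]), [np.float64(0.41990433655911097), np.float64(0.4199043365591516)])
(array([539.53699817, 142.09252156, 114.97862976]), [np.float64(0.7961225874948096), np.float64(0.7961225874948498)])
```

View pics/c0.png

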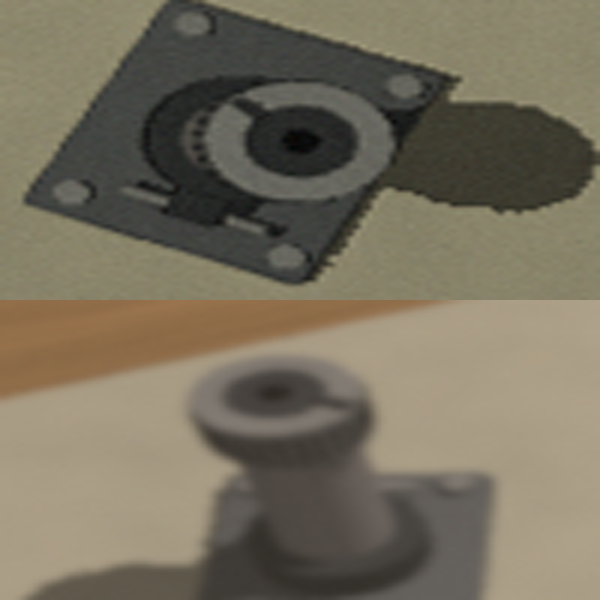

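Cap ring centre in the top crop (300,141) → full image (380.1,287.5). The ridge is at (245,108) → (370.8,278.8). In the scene crop the recess is at (275,93) → (235.8,144.8).

Run:
```python
from h import *
t,s=env.camera_model("top"),env.camera_model("scene")
p,e=tri(ray(t,380.1,287.5),ray(s,235.8,144.8)); print(p,e)
c=plane(t,380.1,287.5,147);r=plane(t,370.8,278.8,149);print(c,r,np.degrees(np.arctan2(*(r-c)[1::-1])))
for u,v in((207,141),(395,141),(301,82),(301,200)): print(plane(t,330+u/6,250+v/3.75,147)-c)
# foot plate corners at z=12
for u,v in((172,0),(25,200),(300,282),(460,78)): print(plane(t,330+u/6,250+v/3.75,12))
st=env.state();print(st['ee_pos'],st['ee_rot'])
d=np.array([c[0],c[1],260])-st['ee_pos'];y=np.radians(st['ee_rot'][2]);print(d)
w=env.camera_model("wrist")["camera_from_world"]; print(-w[:3,:3].T@w[:3,3]-st['ee_pos'])
```

```text
[ 481.25312594 -120.45988224  146.09103161] [np.float64(0.2022103110104835), np.float64(0.2022103110104456)]
[ 481.20095446 -120.51505704  147.        ] [ 496.02125931 -105.08168033  149.        ] 46.16090409664402
[ 0.35121383 26.4256562   0.        ]
[ -0.68892445 -26.6537775    0.        ]
[26.15857573 -1.2577645   0.        ]
[-26.22606702   1.0346473    0.        ]
[ 553.61516334 -101.91133869   12.        ]
[451.10715183 -50.40951875  12.        ]
[ 407.93126886 -137.90275868   12.        ]
[ 511.01205018 -195.04510082   12.        ]
[255.47612053 514.63708686 213.23545888] [-1.79912504e+02 -8.40472443e-04  1.53599966e+02]
[ 225.72483393 -635.15214389   46.76454112]
[-74.72365772  36.54177829 170.66389595]
```

Cap top is at z≈146–147 and its radius ≈26.5 mm, both as they should be. It is centred at (481.2,-120.5), with the ridge at yaw 46° and the plate's long axis at -27°, so cap_turn is probably about 73°. The current tool yaw of 153.6° leaves plenty of clockwise travel.

```bash
python3 -m jog '{"jaw":[91,91,91,91,91,91,91,91,91,91],"slide":[[-0.95,-0.92,0],[-0.95,-0.92,0],[-0.95,-0.92,0],[-0.95,-0.92,0],[-0.95,-0.92,0],[-0.95,-0.92,0],[-0.95,-0.92,0],[-0.95,-0.92,0],[-0.95,-0.92,0],[-0.95,-0.92,0]],"spin":[0,0,0,0,0,0,0,0,0,0]}' 20
python3 -m jog '{"jaw":[91,91,91,91,91,91,91,91],"slide":[[-0.95,-0.92,0],[-0.95,-0.92,0],[-0.95,-0.92,0],[-0.95,-0.92,0],[-0.95,-0.92,0],[-0.95,-0.92,0],[-0.45,-0.42,0],[0,0,0]],"spin":[0,0,0,0,0,0,0,0]}'
cat > wr.py <<'E'
from h import *
import sys
s=env.state();m=env.camera_model("wrist");f=env.grab_frame("wrist")
cv2.imwrite(f"pics/{sys.argv[1]}.png",f[:,:,::-1])
np.savez(f"{sys.argv[1]}.npz",**m)
print(s['time_s'],s['ee_pos'],s['ee_rot'],proj(m,[481.2,-120.5,147]))
E
python3 wr.py w0
```

```text
time_s: 1.1
ee_pos: [388.2, 139.5, 213.8]
ee_rot: [-180.0, -0.0, 153.6]
force: [0.5, 0.5, 0.2]
gripper_width: 90.4
gripper_force: 0.0
time_s: 1.9
ee_pos: [474.7, -102.6, 213.3]
ee_rot: [-180.0, -0.0, 153.4]
force: [-0.3, 0.5, -0.7]
gripper_width: 91.1
gripper_force: 0.0
1.9 [ 474.72462085 -102.62795942  213.33685455] [-1.79972643e+02 -2.59613368e-02  1.53406243e+02] (np.float64(298.2634502510371), np.float64(229.91112677213556))
```

View pics/w0.png

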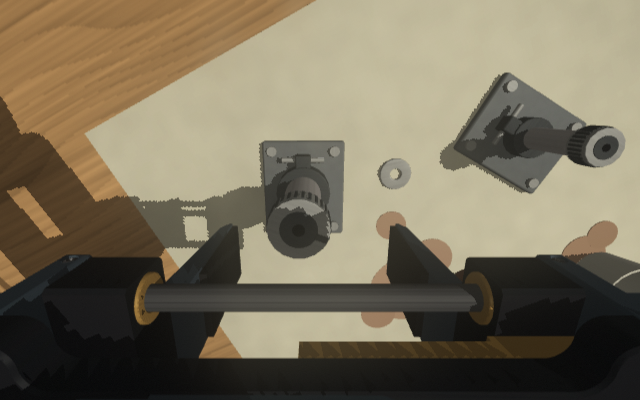

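The wrist view shows the wide cap at (299,230). The prediction from the top/scene fix was (298,230), so two viewpoints agree. Now I centre, descend and grip.

```bash
python3 -m jog '{"jaw":[91,91,91,91,91,91,91,91],"slide":[[-0.46,-0.44,0],[0,0,0.3],[0,0,0.6],[0,0,0.7],[0,0,0.7],[0,0,0.6],[0,0,0.3],[0,0,0]],"spin":[0,0,0,0,0,0,0,0]}' 20
python3 -m jog '{"jaw":[65,60,55,50,45,40,40,40,40,40],"slide":[[0,0,0],[0,0,0],[0,0,0],[0,0,0],[0,0,0],[0,0,0],[0,0,0],[0,0,0],[0,0,0],[0,0,0]],"spin":[0,0,0,0,0,0,0,0,0,0]}' 25
python3 -c "
from workcell import env
s=env.state();print(s['torque'],s['ee_pos'])"
```

```text
time_s: 2.75
ee_pos: [479.4, -117.2, 116.6]
ee_rot: [-180.0, -0.2, 153.7]
force: [-0.6, -0.8, -0.1]
gripper_width: 90.7
gripper_force: 0.0
time_s: 3.75
ee_pos: [480.4, -119.6, 118.3]
ee_rot: [-179.9, 0.0, 153.6]
force: [-2.5, -5.2, 2.4]
gripper_width: 53.8
gripper_force: 25.0
[-0.81547249  0.3980604   0.02104969] [ 480.37359263 -119.64656491  118.28286811]
```

Gripped: the opening is 53.8 mm (cap is 54 mm) at 25 N. Now I turn clockwise (+spin about the downward tool z).

```bash
python3 -m jog '{"jaw":[40,40,40,40,40,40,40,40],"slide":[[0,-0.08,0],[0,0,0.002],[0,0,0.002],[0,0,0.002],[0,0,0.002],[0,0,0.002],[0,0,0.002],[0,0,0]],"spin":[0,0.4,0.8,0.8,0.8,0.8,0.4,0]}'
cat > st.py <<'E'
from workcell import env
s=env.state();print(s['torque'].round(3),s['ee_pos'].round(2),s['ee_rot'].round(2),s['qpos'][5].round(2))
E
python3 st.py
```

```text
time_s: 4.55
ee_pos: [480.7, -119.4, 117.9]
ee_rot: [179.8, -0.1, 121.5]
force: [1.9, 4.9, 1.8]
gripper_width: 53.0
gripper_force: 25.0
[ 0.92  -0.32  -0.102] [ 480.72 -119.38  117.93] [ 1.7980e+02 -6.0000e-02  1.2153e+02] -47.06
```

```bash
python3 -m jog '{"jaw":[40,40,40,40,40,40],"slide":[[0,0,0.002],[0,0,0.002],[0,0,0.002],[0,0,0.002],[0,0,0.002],[0,0,0]],"spin":[0.6,0.8,0.8,0.8,0.6,0]}'; python3 st.py
python3 -m jog '{"jaw":[40,40,40,40],"slide":[[0,0,0.002],[0,0,0.002],[0,0,0.002],[0,0,0]],"spin":[0.5,0.5,0.5,0]}'; python3 st.py
```

```text
time_s: 5.15
ee_pos: [481.2, -119.2, 117.6]
ee_rot: [179.8, -0.2, 92.7]
force: [2.7, 5.7, 2.0]
gripper_width: 53.5
gripper_force: 25.0
[ 0.905 -0.504 -0.048] [ 481.22 -119.25  117.63] [ 1.7979e+02 -1.6000e-01  9.2710e+01] -18.25
time_s: 5.55
ee_pos: [481.4, -119.8, 117.5]
ee_rot: [179.8, -0.1, 80.9]
force: [2.6, 4.5, 2.0]
gripper_width: 53.3
gripper_force: 25.0
[ 0.701 -0.488  0.737] [ 481.38 -119.81  117.55] [ 1.798e+02 -1.000e-01  8.092e+01] -6.39
```

The torque rose from -0.05 to +0.74 N m after 72.7° of turning, against the predicted 73°, so the stop is reached. I press slightly and hold.

```bash
python3 -m jog '{"jaw":[40,40,40,40,40],"slide":[[0,0,0],[0,0,0],[0,0,0],[0,0,0],[0,0,0]],"spin":[0.2,0,0,0,0]}'; python3 st.py
```

```text
time_s: 6.05
ee_pos: [481.3, -120.3, 117.6]
ee_rot: [179.8, -0.1, 79.4]
force: [3.7, 4.3, 1.0]
gripper_width: 53.4
gripper_force: 25.0
[ 0.525 -0.642  0.903] [ 481.28 -120.31  117.56] [ 1.798e+02 -5.000e-02  7.936e+01] -4.82
```

```bash
python3 wr.py w1
python3 - <<'E'
from h import *
im=cv2.imread("pics/w1.png");m=dict(np.load("w1.npz"))
u,v=map(int,proj(m,[481.2,-120.5,146]));print(u,v,proj(m,[481.2+20*np.cos(-.466),-120.5+20*np.sin(-.466),149]))
cv2.imwrite("pics/w1c.png",cv2.resize(im[max(v-75,0):v+75,u-100:u+100],(800,600),interpolation=2))
E
```

```text
6.05 [ 481.2775735  -120.31065445  117.56227113] [ 1.79800451e+02 -5.48676775e-02  7.93636359e+01] (np.float64(313.9483672813342), np.float64(274.6767621546977))
313 273 (np.float64(350.93748663028657), np.float64(286.0175986684295))
```

View pics/w1c.png

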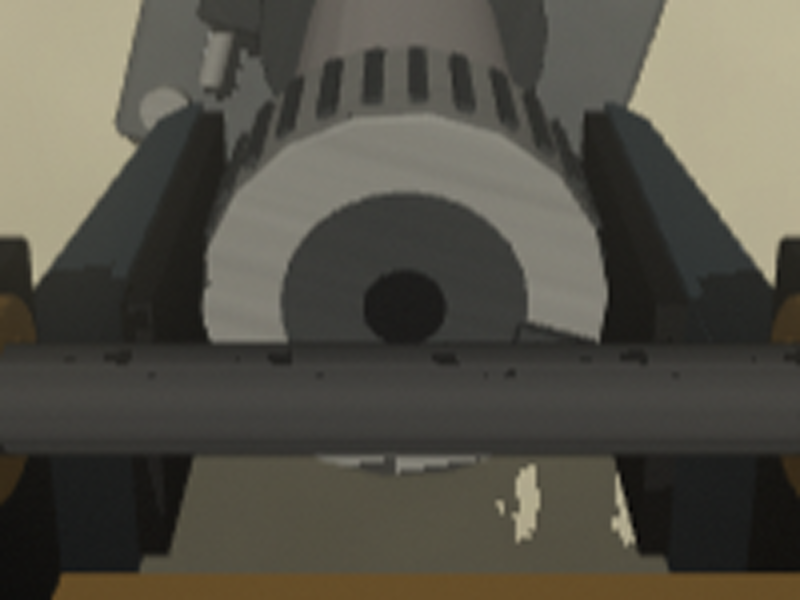

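The crop shows the cap between the fingers, with the ridge's edge at about (555,335) in the crop. The prediction for zero turn was (551,351) at the ridge's centre, so the cap is bottomed. Next I back off 91°.

```bash
python3 -m jog '{"jaw":[40,40,40,40,40,40,40,40],"slide":[[0,0,0],[0,0,-0.003],[0,0,-0.003],[0,0,-0.003],[0,0,-0.003],[0,0,-0.003],[0,0,-0.003],[0,0,-0.003]],"spin":[-0.5,-0.8,-0.9,-0.9,-0.9,-0.9,-0.9,-0.9]}'; python3 st.py
python3 -m jog '{"jaw":[40,40,40,40,40,40,40,40,40,40],"slide":[[0,0,-0.003],[0,0,-0.003],[0,0,-0.003],[0,0,-0.003],[0,0,0],[0,0,0],[0,0,0],[0,0,0],[0,0,0],[0,0,0]],"spin":[-0.9,-0.9,-0.9,-0.9,-0.8,-0.3,0,0,0,0]}'; python3 st.py; python3 wr.py w2
python3 - <<'E'
from h import *
im=cv2.imread("pics/w2.png");m=dict(np.load("w2.npz"))
u,v=map(int,proj(m,[481.2,-120.5,147]));a=np.radians(63.3);print(u,v,proj(m,[481.2+20*np.cos(a),-120.5+20*np.sin(a),150]))
cv2.imwrite("pics/w2c.png",cv2.resize(im[max(v-75,0):v+75,u-100:u+100],(800,600),interpolation=2))
E
```

```text
time_s: 6.9
ee_pos: [481.3, -120.3, 118.2]
ee_rot: [179.8, 0.1, 133.0]
force: [4.0, 2.9, 1.0]
gripper_width: 53.4
gripper_force: 25.0
[ 0.572 -0.688 -0.165] [ 481.27 -120.26  118.16] [1.7979e+02 1.0000e-01 1.3304e+02] -58.57
time_s: 7.9
ee_pos: [481.2, -120.2, 118.5]
ee_rot: [179.9, 0.2, 170.3]
force: [3.5, 2.9, 2.0]
gripper_width: 53.5
gripper_force: 25.0
[ 0.65  -0.798  0.078] [ 481.22 -120.25  118.54] [179.91   0.19 170.34] -95.86
7.9 [ 481.22301715 -120.24627493  118.54483333] [179.90551879   0.19424249 170.34455588] (np.float64(314.03663235139766), np.float64(274.54928031035826))
314 274 (np.float64(350.72690312978636), np.float64(287.43725211832384))
```

View pics/w2c.png

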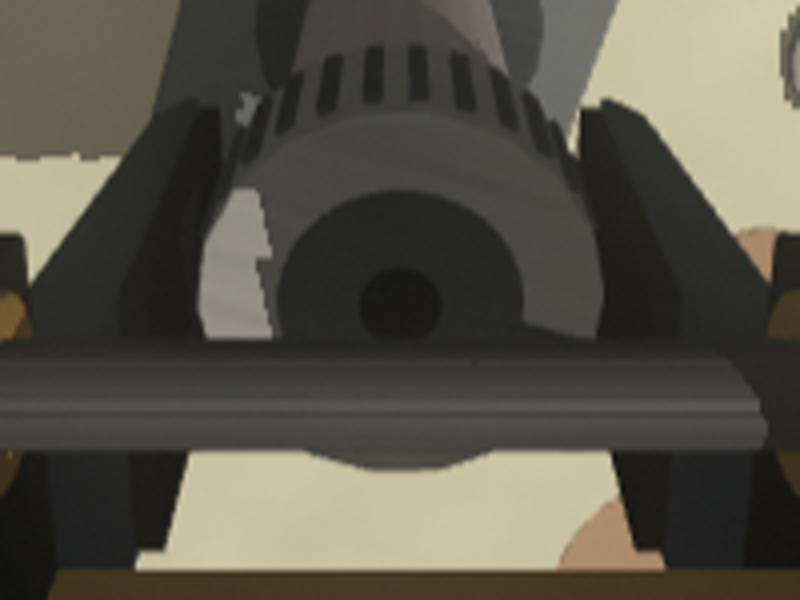

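The cap sits in the grip exactly as before, with the ridge edge at about (560,330) in the crop, so it did not slip. The tool turned 91° (79.4→170.3) and the grip holds at 25 N. I'm handing in.

```bash
python3 -c "
from workcell import env
print(env.job_done())"
```

```text
the job is handed in; nothing more can be done
None
```

I screwed the wide extruder's cap down to its stop, backed it off about 91° and handed the job in still gripping it at 25 N; the judge's verdict was not shown.

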